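Set the tinned coffee cups on their saucers

TASK

Take the four finished, silver-coloured cups off the cork mat and stand each one upright on the tray's saucer of its own enamel colour, within the coloured ring, lowering it onto the saucer rather than dropping it. Leave the two bare copper cups standing where they are, and leave the saucers where they lie.

Things in the scene. Friction and masses are not known exactly. Their poses are not given: they have to be found in the camera images.
- cup_blue: lidded cup, silver-coloured tin finish, blue enamel lid edge and blue ball on top; one rigid piece, 100 to 200 g. Cylinder 48 mm in diameter, straight wall up to 46 mm, dome above, 67 mm high over all, no handle. Origin at the centre of its underside, z up. Starts upright on the round cork mat (290 mm wide, 4 mm thick) among five such cups, 90 mm or more apart, centre to centre
- cup_red: lidded cup, silver-coloured tin finish, red enamel lid edge and red ball on top; one rigid piece, 100 to 200 g. Cylinder 48 mm in diameter, straight wall up to 46 mm, dome above, 67 mm high over all, no handle. Origin at the centre of its underside, z up. Starts upright on the round cork mat (290 mm wide, 4 mm thick) among five such cups, 90 mm or more apart, centre to centre
- cup_green: lidded cup, silver-coloured tin finish, green enamel lid edge and green ball on top; one rigid piece, 100 to 200 g. Cylinder 48 mm in diameter, straight wall up to 46 mm, dome above, 67 mm high over all, no handle. Origin at the centre of its underside, z up. Starts upright on the round cork mat (290 mm wide, 4 mm thick) among five such cups, 90 mm or more apart, centre to centre
- cup_yellow: lidded cup, silver-coloured tin finish, yellow enamel lid edge and yellow ball on top; one rigid piece, 100 to 200 g. Cylinder 48 mm in diameter, straight wall up to 46 mm, dome above, 67 mm high over all, no handle. Origin at the centre of its underside, z up. Starts upright on the round cork mat (290 mm wide, 4 mm thick) among five such cups, 90 mm or more apart, centre to centre
- saucer_blue: loose silver-coloured saucer, 96 mm in diameter, 6 mm thick, flat on top, with a blue enamel ring (inner diameter 72 mm, outer 91). Origin at the centre of its underside, z up; 120 g. Lies with three others, about 120 mm apart, on the fixed round tray (290 mm wide, 6 mm thick), round a brass dish 44 mm wide, 22 mm high. Tray and mat lie side by side, either one on the left
- saucer_red: loose silver-coloured saucer, 96 mm in diameter, 6 mm thick, flat on top, with a red enamel ring (inner diameter 72 mm, outer 91). Origin at the centre of its underside, z up; 120 g. Lies with three others, about 120 mm apart, on the fixed round tray (290 mm wide, 6 mm thick), round a brass dish 44 mm wide, 22 mm high. Tray and mat lie side by side, either one on the left
- saucer_green: loose silver-coloured saucer, 96 mm in diameter, 6 mm thick, flat on top, with a green enamel ring (inner diameter 72 mm, outer 91). Origin at the centre of its underside, z up; 120 g. Lies with three others, about 120 mm apart, on the fixed round tray (290 mm wide, 6 mm thick), round a brass dish 44 mm wide, 22 mm high. Tray and mat lie side by side, either one on the left
- saucer_yellow: loose silver-coloured saucer, 96 mm in diameter, 6 mm thick, flat on top, with a yellow enamel ring (inner diameter 72 mm, outer 91). Origin at the centre of its underside, z up; 120 g. Lies with three others, about 120 mm apart, on the fixed round tray (290 mm wide, 6 mm thick), round a brass dish 44 mm wide, 22 mm high. Tray and mat lie side by side, either one on the left
- copper_blue: lidded cup, bare reddish copper (not tinned; to be left alone), blue enamel lid edge and blue ball on top; one rigid piece, 100 to 200 g. Cylinder 48 mm in diameter, straight wall up to 46 mm, dome above, 67 mm high over all, no handle. Origin at the centre of its underside, z up. Starts upright on the round cork mat (290 mm wide, 4 mm thick) among five such cups, 90 mm or more apart, centre to centre
- copper_green: lidded cup, bare reddish copper (not tinned; to be left alone), green enamel lid edge and green ball on top; one rigid piece, 100 to 200 g. Cylinder 48 mm in diameter, straight wall up to 46 mm, dome above, 67 mm high over all, no handle. Origin at the centre of its underside, z up. Starts upright on the round cork mat (290 mm wide, 4 mm thick) among five such cups, 90 mm or more apart, centre to centre
Things that resemble listed ones, but are neither listed nor needed, are in the scene too. What is shaped like the saucer_blue but pink or purple is not meant.

How it is judged (in metres and radians):
At the end, for the whole second after the job is handed in: Each of the four tinned cups stands upright (within 0.1 rad), released and at rest on the saucer of its colour, its centre within 12 mm of the saucer's centre; each saucer lies flat within 20 mm of where it began; both copper cups stand upright within 20 mm of where they began (horizontal distance between cup_blue and saucer_blue below 0.012 m and z of cup_blue in the frame of saucer_blue between 0.002 and 0.01 m and angle between each of cup_blue, cup_red, cup_green, cup_yellow, copper_blue, copper_green's own z axis and vertical below 0.1 rad and linear speed of each of cup_blue, cup_red, cup_green, cup_yellow below 0.02 m/s and contact force between each of cup_blue, cup_red, cup_green, cup_yellow and the fingers below 0.05 N and distance of each of saucer_blue, saucer_red, saucer_green, saucer_yellow, copper_blue, copper_green from where it was at the start of the episode below 0.02 m and angle between each of saucer_blue, saucer_red, saucer_green, saucer_yellow's own z axis and vertical below 0.06 rad and horizontal distance between cup_red and saucer_red below 0.012 m and z of cup_red in the frame of saucer_red between 0.002 and 0.01 m and horizontal distance between cup_green and saucer_green below 0.012 m and z of cup_green in the frame of saucer_green between 0.002 and 0.01 m and horizontal distance between cup_yellow and saucer_yellow below 0.012 m and z of cup_yellow in the frame of saucer_yellow between 0.002 and 0.01 m); the robot touches nothing.
It fails at once if a tinned cup is let go in the air, its foot more than about 30 mm above the saucers ((height (world z) of cup_blue above 0.045 m and contact force between cup_blue and the fingers below 0.05 N) or (height (world z) of cup_red above 0.045 m and contact force between cup_red and the fingers below 0.05 N) or (height (world z) of cup_green above 0.045 m and contact force between cup_green and the fingers below 0.05 N) or (height (world z) of cup_yellow above 0.045 m and contact force between cup_yellow and the fingers below 0.05 N)).
It fails at once if a bare copper cup is moved by more than 20 mm or tipped ((distance of copper_blue from where it was at the start of the episode above 0.02 m or angle between copper_blue's own z axis and vertical above 0.3 rad) or (distance of copper_green from where it was at the start of the episode above 0.02 m or angle between copper_green's own z axis and vertical above 0.3 rad)).
It also fails if it takes over 102 s, if anything falls off the work surface, if the arm or the gripper's body presses on something with over 40 N, if the wrist force passes 120 N, or if a joint passes its speed limit or range.

ROBOT

A 6-joint arm with a two-finger parallel gripper is mounted at the origin on the work surface. World frame = base frame: x ahead of the robot, y to its left, z up, the work surface at z = 0. Lengths are in m, angles in degrees, forces in N, time in s.
With the tool pointing down it reaches from about 0.425 to 0.95 m from the base axis. Payload 3.5 kg.
Tool frame: the origin (TCP) lies midway between the tips of the shut fingers; the grasp point (between the pads) lies 19 mm behind it; z points along the fingers, x is the direction in which the jaws open and shut, and the axes are right-handed (so a half turn about z gives the same grasp; the last joint's range is limited). The gripper opens to 85 mm and grips with 20 to 120 N. Pads are 22 mm wide; open, the fingers measure 114 mm over their backs; the gripper's body (76 mm by 85 mm) begins 54 mm behind the grasp point. The pads swing forward as they close: fully open they stand 13 mm farther back than shut.
Start: joints at [-80.386, 16.404, 90.338, -0, 73.258, -8.594], TCP at [0.211, -0.641, 0.231] pointing down, gripper open.
Joint ranges: [-158.93, 158.93], [-51.34, 127.21], [12.03, 142.37], [-87.48, 267.48], [13.55, 161.25], [-162.69, 162.69]. Speed limits (degrees/s): [159.86, 159.86, 180, 180, 180, 180].

INTERFACE

Orientations are given as a 3x3 rotation matrix whose columns are the frame's x, y, z axes.
In Python, from rig import bot gives the robot as it stands.
- The arm moves only by the tool drive_tool, never from a script. Its argument "increments" is a list of rows, each a list of 7 numbers: the shift along the tool's x, y, z as a fraction of full scale, then the turn, a rotation vector about the tool's x, y, z as a fraction of full scale, then the opening, from -1 (shut) to 1 (fully open). In form: [[x, y, z, ax, ay, az, grip], ...]. A call has 1 to 12 rows; each row shifts and turns the commanded pose from where the row before left it, along the tool's axes as they then stand; what a row does not reach is not made up. Full scale, the value 1, is 200 mm for a shift and pi/2 rad for a turn. A row lasts 1/12 s, in which the tool goes at most 41.7 mm and 7.16 degrees, less where a joint would pass 70% of its speed; a pose out of reach is approached as far as the arm can. A call with a number of a shift or a turn outside -1 to 1 is refused whole. A call with a gripper value outside its range is refused whole. The fingers move at their own pace and stop on an object; "grip_force" is the grip in N (left out, the last holds). Time passes only in rows, so rows that do not move let the fingers close. It gives the time, the measured TCP pose, the force and the opening at its end, in the units of the state.
- bot.sense(): the state, without advancing time (a new reading comes with each control period).
- bot.read_camera(name): name is "scene" or "top" or "wrist"; returns the picture (420x560x3 uint8, red, green, blue); there is no depth.
- bot.get_calibration(name): a dict with "mtx" (3x3 intrinsics, pixels), "D" ([k1, k2, p1, p2, k3] as OpenCV has them; the pictures are not rectified), "rvec" (rotation vector, rad) and "tvec" (3), from world to camera coordinates, as OpenCV has them; the wrist camera has in their place "T_tool_cam" (4x4, takes a point from camera to tool coordinates, whose origin is the TCP and whose axes are the tool frame's). Camera axes: x right, y down, z forward; pixel columns grow to the right and rows downward; lengths in m; the calibration is good to about 2 mm. A picture is of the moment at which its call begins: read the wrist's pose just before it. get_calibration takes no time and is no camera call.
- bot.close_job(): hands the job in, once; it reports no verdict.
Trained networks look in the newest picture that a camera, given by its name, has taken for a name from the list of things; names that differ only in an ending like _2 or _b are one class to them, and where a whole thing is asked for, a point or a joint stands for the part that bears it (a point fixed in the world has none). Each returns a list of dicts, best first, with "conf" (0 to 1); they miss things now and then, are a little off and sometimes report something else, mostly with a low value. They report only what shows in the picture. A call takes as long as a camera call. They do not tell look-alikes from the thing itself.
- bot.recognise(target, camera): "position" ([x, y, z] in m, in world coordinates, good to about 4 mm: the middle of the surface that is visible of it).
- bot.mark_of(target, camera): "position" ([x, y, z] in m, in world coordinates, good to about 4 mm: a listed point, or the origin of a listed thing).
The state is a dict: "time": time; "joint_positions": joint angles; "qd": joint speeds; "effort": joint torques, N m; "position": TCP position; "ee_rot": TCP orientation; "wrist_force": force on the tool from outside, world axes, zero at the start; "torque": the same for the moment, N m; "width": finger opening in m.
Only numpy, scipy, OpenCV 4.12 (cv2) and the standard library are available. Lean on these libraries where they do the work, as an engineer would, in place of code of your own. Each camera call takes 0.05 s, during which the arm holds its last target.

## Working session

There is one attempt and no reset: what is moved stays moved. The work goes in short steps, Python scripts to look and compute and a tool call to move; the robot and the scene stay as the last step left them, time stands still between calls to the robot, and variables do not carry over. Pictures are saved under pics/ and viewed, and the job is handed in when it is done.

Besides the shell and the picture viewer there is one more tool, called after "Call:" by a JSON object that holds its "op" and its "data". drive_tool: Moves the arm, as the interface text tells. Its arguments: {"type":"object","properties":{"increments":{"type":"array"},"grip_force":{"type":"number"}},"required":["increments"]}

```bash
mkdir -p pics; ls; python3 - <<'E'
from rig import bot
import cv2
s=bot.sense()
print(s)
for n in ("scene","top","wrist"):
    im=bot.read_camera(n); cv2.imwrite(f"pics/{n}0.png",im[:,:,::-1])
    c=bot.get_calibration(n); print(n,c)
E
```

```text
pics
{'time': 0.0, 'joint_positions': array([-8.03851421e+01,  1.64547712e+01,  9.04215974e+01,  2.67742224e-03,
        7.32590376e+01, -8.59624022e+00]), 'qd': array([0.00585786, 0.09980542, 0.00862833, 0.04540955, 0.05403537,
       0.01895193]), 'effort': array([ 1.46029692e-03, -4.05971789e+01, -2.92630059e+01, -4.76533671e-05,
        5.76057384e-03, -1.23283730e-06]), 'position': array([ 0.21085856, -0.64053759,  0.22994314]), 'ee_rot': array([[ 3.12505676e-01, -9.49915827e-01, -3.50604849e-04],
       [-9.49913035e-01, -3.12505620e-01,  2.33755681e-03],
       [-2.33004820e-03, -3.97455657e-04, -9.99997206e-01]]), 'wrist_force': array([-0.20579819,  0.28880082,  0.49058163]), 'torque': array([ 0.00946816, -0.04690721, -0.03932619]), 'width': 0.08518863954419234}
scene {'mtx': array([[379.93920545,   0.        , 283.3313013 ],
       [  0.        , 379.93920545, 211.81739914],
       [  0.        ,   0.        ,   1.        ]]), 'D': array([-0.06006307,  0.        ,  0.        ,  0.        ,  0.        ]), 'rvec': array([ 2.01888987,  1.7425351 , -0.52700174]), 'tvec': array([
[... 299 characters left out ...]
y([ 2.13860377, -2.20086193,  0.16574575]), 'tvec': array([0.08845677, 0.53380101, 1.05288286])}
wrist {'mtx': array([[332.52068969,   0.        , 274.12555019],
       [  0.        , 332.52068969, 212.39159514],
       [  0.        ,   0.        ,   1.        ]]), 'D': array([-0.02764605,  0.        ,  0.        ,  0.        ,  0.        ]), 'T_tool_cam': array([[ 9.99999081e-01,  2.87578554e-04,  1.32519137e-03,
         3.78102063e-04],
       [-6.26225299e-04,  9.64742072e-01,  2.63196396e-01,
        -6.56616401e-02],
       [-1.20277823e-03, -2.63196984e-01,  9.64741365e-01,
        -1.41563400e-01],
       [ 0.00000000e+00,  0.00000000e+00,  0.00000000e+00,
         1.00000000e+00]])}
```

View pics/top0.png

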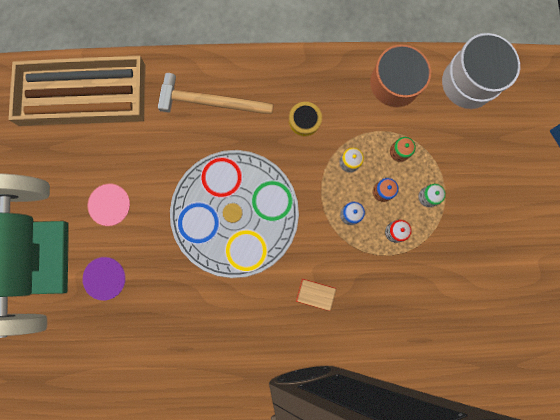

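View pics/scene0.png

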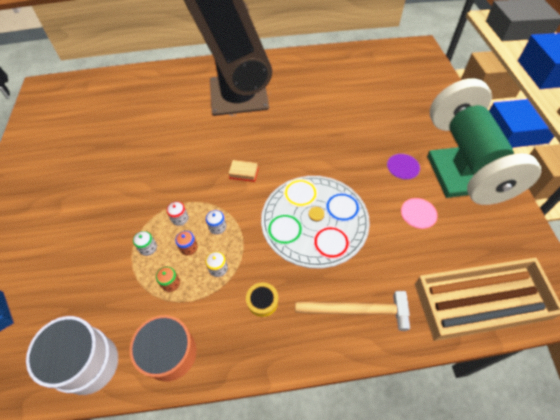

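View pics/wrist0.png

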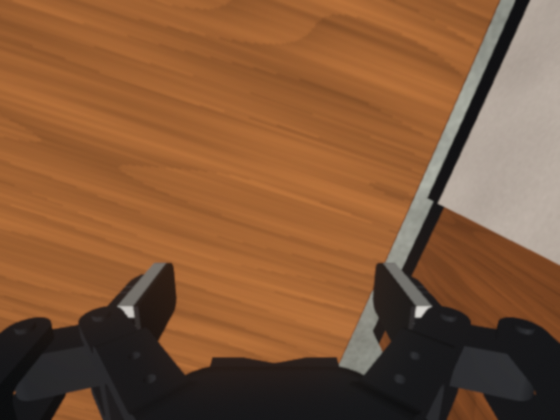

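In the top view the mat holds six cups: tinned yellow (352,158), green (433,194), blue (353,212) and red (400,230), plus copper green (403,148) and copper blue (386,188). The saucers are red (221,177), green (271,201), blue (198,222) and yellow (246,250). The pink (108,204) and purple (104,278) discs are decoys. I'll enlarge to confirm, then measure.

```bash
cat > h.py <<'E'
import numpy as np, cv2
from rig import bot
def cam(n,T=None):
    c=bot.get_calibration(n)
    if n=="wrist":
        X=c["T_tool_cam"]; W=T@X; R=W[:3,:3].T; t=-R@W[:3,3]
    else:
        R=cv2.Rodrigues(c["rvec"])[0]; t=c["tvec"]
    return c["mtx"],c["D"],R,t
def tool():
    s=bot.sense(); T=np.eye(4); T[:3,:3]=s["ee_rot"]; T[:3,3]=s["position"]; return T
def onplane(C,uv,z):
    K,D,R,t=C; p=cv2.undistortPoints(np.array(uv,float).reshape(-1,1,2),K,D).reshape(-1,2)
    d=np.c_[p,np.ones(len(p))]@R; o=-R.T@t
    return o+d*((z-o[2])/d[:,2])[:,None]
def tri(C1,u1,C2,u2):
    P=[];q=[]
    for (K,D,R,t),u in((C1,u1),(C2,u2)):
        q.append(cv2.undistortPoints(np.array(u,float).reshape(1,1,2),K,D).reshape(2,1)); P.append(np.c_[R,t])
    X=cv2.triangulatePoints(P[0],P[1],q[0],q[1]); return (X[:3]/X[3]).ravel()
def proj(C,X):
    K,D,R,t=C; return cv2.projectPoints(np.array(X,float).reshape(-1,1,3),cv2.Rodrigues(R)[0],t,K,D)[0].reshape(-1,2)
E
python3 - <<'E'
from h import *
a=cv2.imread("pics/top0.png")
c1=cv2.resize(a[125:265,315:455],None,fx=4,fy=4,interpolation=cv2.INTER_CUBIC)
cv2.imwrite("pics/crop_mat.png",c1)
for cn in("top","scene"):
  for n in ["cup_blue","cup_red","cup_green","cup_yellow","copper_blue","copper_green","saucer_blue","saucer_red","saucer_green","saucer_yellow"]:
    r=bot.mark_of(n,cn)
    print(cn,n,[(np.round(x["position"],3).tolist(),round(x["conf"],2),proj(cam(cn),x["position"]).round().tolist()[0]) for x in r[:4]])
print(bot.sense()["time"])
E
```

```text
top cup_blue [([0.528, -0.097, 0.004], 0.71, [350.0, 215.0])]
top cup_red [([0.488, -0.2, 0.003], 0.6, [396.0, 231.0])]
top cup_green [([0.564, -0.277, 0.003], 0.88, [427.0, 198.0])]
top cup_yellow [([0.65, -0.101, 0.003], 0.62, [349.0, 162.0])]
top copper_blue [([0.578, -0.177, 0.007], 0.64, [384.0, 192.0])]
top copper_green [([0.674, -0.217, 0.006], 0.89, [398.0, 151.0]), ([0.654, -0.104, 0.002], 0.68, [350.0, 161.0])]
top saucer_blue [([0.567, 0.45, -0.004], 0.98, [109.0, 205.0]), ([0.4, 0.456, 0.003], 0.92, [105.0, 279.0]), ([0.518, 0.244, 0.004], 0.65, [199.0, 223.0])]
top saucer_red [([0.625, 0.19, 0.004], 0.92, [222.0, 176.0]), ([0.648, -0.103, 0.002], 0.19, [350.0, 163.0])]
top saucer_green [([0.566, 0.083, 0.004], 0.84, [270.0, 200.0])]
top saucer_yellow [([0.452, 0.139, 0.007], 0.96, [246.0, 252.0]), ([0.562, -0.278, 0.002], 0.33, [427.0, 198.0]), ([0.65, -0.104, 0.002], 0.29, [350.0, 162.0]), ([0.578, -0.173, 0.007], 0.2, [382.0, 192.0])]
scene cup_blue [([0.53, -0.096, 0.008], 0.64, [217.0, 226.0]), ([0.649, -0.097, 0.006], 0.56, [219.0, 268.0])]
scene cup_red [([0.486, -
[... 154 characters left out ...]
ne cup_yellow [([0.649, -0.1, 0.004], 0.61, [218.0, 268.0]), ([0.452, 0.144, 0.009], 0.37, [302.0, 192.0])]
scene copper_blue [([0.581, -0.173, 0.004], 0.77, [189.0, 248.0])]
scene copper_green [([0.671, -0.218, 0.006], 0.74, [171.0, 282.0])]
scene saucer_blue [([0.561, 0.448, 0.002], 0.79, [418.0, 211.0]), ([0.517, 0.242, 0.003], 0.69, [341.0, 207.0]), ([0.404, 0.456, -0.007], 0.66, [402.0, 169.0])]
scene saucer_red [([0.622, 0.194, 0.006], 0.71, [332.0, 243.0])]
scene saucer_green [([0.566, 0.081, 0.006], 0.9, [285.0, 230.0]), ([0.487, -0.2, 0.004], 0.54, [179.0, 219.0]), ([0.532, -0.097, 0.004], 0.34, [217.0, 228.0])]
scene saucer_yellow [([0.453, 0.138, 0.005], 0.8, [300.0, 193.0])]
1.15
```

View pics/crop_mat.png

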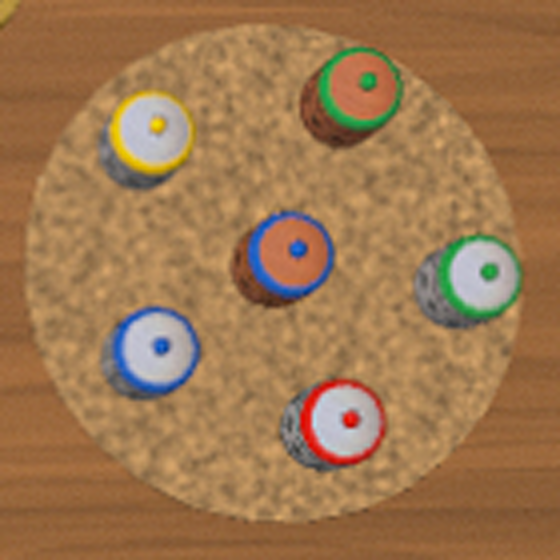

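The crop confirms it: the four silver-topped cups are yellow, blue, red and green, and the two reddish ones (centre blue, top green) are copper and stay. Next I'll fit the enamel rings and balls in two views.

```bash
cat > rings.py <<'E'
from h import *
HSV={"red":[(0,10),(170,180)],"green":[(62,85)],"blue":[(105,122)],"yellow":[(24,33)]}
def blob(img,col,c,r,S=4):
    x,y=int(c[0]),int(c[1]); im=cv2.resize(img[y-r:y+r,x-r:x+r],None,fx=S,fy=S,interpolation=cv2.INTER_CUBIC)
    h=cv2.cvtColor(im,cv2.COLOR_BGR2HSV); m=np.zeros(h.shape[:2],np.uint8)
    for lo,hi in HSV[col]: m|=cv2.inRange(h,(lo,140,70),(hi,255,255))
    cs,_=cv2.findContours(m,cv2.RETR_EXTERNAL,cv2.CHAIN_APPROX_NONE)
    k=max(cs,key=lambda q:cv2.contourArea(cv2.convexHull(q))); k=cv2.convexHull(k)
    e=cv2.fitEllipse(k)
    return np.array([(e[0][0]+.5)/S-.5+x-r,(e[0][1]+.5)/S-.5+y-r]), (np.array(e[1])/S).round(1)
if __name__=="__main__":
    a=cv2.imread("pics/top0.png"); b=cv2.imread("pics/scene0.png"); A=cam("top");B=cam("scene")
    S={"red":((.624,.192)),"green":((.566,.082)),"blue":((.5175,.243)),"yellow":((.4525,.139))}
    C={"red":(.487,-.199),"green":(.564,-.278),"blue":(.529,-.097),"yellow":(.65,-.1005),"blue_cu":(.58,-.175),"green_cu":(.673,-.217)}
    for k,p in S.items():
        u=[blob(i,k,proj(c,[*p,.012])[0],32) for i,c in((a,A),(b,B))]
        print("saucer",k,tri(A,u[0][0],B,u[1][0]).round(4),onplane(A,u[0][0],.012).round(4),onplane(B,u[1][0],.012).round(4),u[0][1],u[1][1])
    for k,p in C.items():
        u=[blob(i,k[:-3] if '_' in k else k,proj(c,[*p,.055])[0],16) for i,c in((a,A),(b,B))]
        print("cup",k,tri(A,u[0][0],B,u[1][0]).round(4),onplane(A,u[0][0],.05).round(4),onplane(B,u[1][0],.05).round(4),u[0][1],u[1][1])
E
python3 rings.py
```

```text
saucer red [0.6214 0.1917 0.0099] [[0.621  0.1918 0.012 ]] [[0.6225 0.1909 0.012 ]] [38.9 39.8] [29.4 33.9]
saucer green [0.5646 0.0793 0.0097] [[0.5643 0.0796 0.012 ]] [[0.5659 0.0789 0.012 ]] [38.9 39.4] [27.4 32.4]
saucer blue [0.5192 0.245  0.0099] [[0.5191 0.2452 0.012 ]] [[0.5205 0.244  0.012 ]] [39.7 40.3] [25.8 31.9]
saucer yellow [0.4549 0.1398 0.0097] [[0.4549 0.1402 0.012 ]] [[0.4565 0.1389 0.012 ]] [40.4 40.6] [24.8 31. ]
cup red [ 0.4866 -0.197   0.0525] [[ 0.4868 -0.1973  0.05  ]] [[ 0.4848 -0.198   0.05  ]] [21.5 22.3] [15.9 19.8]
cup green [ 0.5654 -0.2802  0.0404] [[ 0.5639 -0.2774  0.05  ]] [[ 0.5713 -0.2761  0.05  ]] [17.7 20.6] [ 9.6 16.2]
cup blue [ 0.5296 -0.0972  0.0402] [[ 0.5284 -0.0959  0.05  ]] [[ 0.536  -0.0954  0.05  ]] [20.4 21.3] [10.2 16. ]
cup yellow [ 0.6489 -0.0998  0.0486] [[ 0.6486 -0.0999  0.05  ]] [[ 0.6497 -0.0993  0.05  ]] [18.2 20.8] [16.7 19.1]
cup blue_cu [ 0.581  -0.1745  0.0419] [[ 0.5796 -0.1738  0.05  ]] [[ 0.586  -0.1712  0.05  ]] [20.5 21.2] [10.6 16.5]Traceback (most recent call last):
  File "rings.py", line 19, in <module>
    u=[blob(i,k[:-3] if '_' in k else k,proj(c,[*p,.055])[0],16) for i,c in((a,A),(b,B))]
       ~~~~^^^^^^^^^^^^^^^^^^^^^^^^^^^^^^^^^^^^^^^^^^^^^^^^^^^^^
  File "rings.py", line 9, in blob
    e=cv2.fitEllipse(k)
cv2.error: OpenCV(4.12.0) /io/opencv/modules/imgproc/src/shapedescr.cpp:361: error: (-201:Incorrect size of input array) There should be at least 5 points to fit the ellipse in function 'fitEllipseNoDirect'
```

Call:
{"op": "drive_tool", "data": {"increments": [[0,0,0,0,0,-0.0725,1],[0,0,0,0,0,-0.0725,1],[0,0,0,0,0,-0.0725,1],[0,0,0,0,0,-0.0725,1],[0,0,0,0,0,-0.0725,1],[0,0,0,0,0,-0.0725,1],[0,0,0,0,0,-0.0725,1],[0,0,0,0,0,-0.0725,1],[0,0,0,0,0,0,1]], "grip_force": 40}}

```text
time: 1.9
position: [0.2109, -0.6412, 0.2314]
ee_rot: [[0.943, -0.334, -0.0], [-0.334, -0.943, -0.0], [0.0, 0.0, -1.0]]
wrist_force: [1.0, -0.4, -0.2]
width: 0.0856
```

```bash
cat > go.py <<'E'
from h import *
import sys
# usage go.py x y z : shift in tool axes, units of full scale, total, and yaw/tilt
x=[float(v) for v in sys.argv[1:4]]
T=tool(); d=T[:3,:3].T@(np.array(x)-T[:3,3])
s=bot.sense()
print("t",s["time"],"pos",T[:3,3].round(4),"yaw",np.degrees(np.arctan2(T[1,0],T[0,0])).round(2),"w",round(s["width"],4))
n=int(np.ceil(np.abs(d).max()/.03)) or 1
n=int(np.ceil(np.linalg.norm(d)/.035)) or 1
print("total",(d/.2).round(4),"rows",n,"each",(d/.2/n).round(4)); print("rot to level/yaw-20 (frac):",(cv2.Rodrigues(T[:3,:3].T@cv2.Rodrigues(np.array([0,0,np.radians(-20.)]))[0]@np.diag([1.,-1,-1]))[0].ravel()/(np.pi/2)).round(4))
E
python3 go.py .55 -.12 .25
```

```text
t 1.9 pos [ 0.2109 -0.6412  0.2314] yaw -19.48 w 0.0856
total [ 0.7291 -3.0222 -0.0934] rows 18 each [ 0.0405 -0.1679 -0.0052]
rot to level/yaw-20 (frac): [ 0.0001 -0.      0.0058]
```

Call:
{"op": "drive_tool", "data": {"increments": [[0.04,-0.168,-0.005,0,0,0,1],[0.04,-0.168,-0.005,0,0,0,1],[0.04,-0.168,-0.005,0,0,0,1],[0.04,-0.168,-0.005,0,0,0,1],[0.04,-0.168,-0.005,0,0,0,1],[0.04,-0.168,-0.005,0,0,0,1],[0.04,-0.168,-0.005,0,0,0,1],[0.04,-0.168,-0.005,0,0,0,1],[0.04,-0.168,-0.005,0,0,0,1]]}}

```text
time: 2.65
position: [0.3808, -0.3789, 0.2406]
ee_rot: [[0.941, -0.339, 0.0], [-0.339, -0.941, -0.0], [0.001, 0.0, -1.0]]
wrist_force: [1.0, -0.4, 0.6]
width: 0.0858
```

Call:
{"op": "drive_tool", "data": {"increments": [[0.04,-0.168,-0.005,0,0,0,1],[0.04,-0.168,-0.005,0,0,0,1],[0.04,-0.168,-0.005,0,0,0,1],[0.04,-0.168,-0.005,0,0,0,1],[0.04,-0.168,-0.005,0,0,0,1],[0.04,-0.168,-0.005,0,0,0,1],[0.04,-0.168,-0.005,0,0,0,1],[0.04,-0.168,-0.005,0,0,0,1],[0.04,-0.168,-0.005,0,0,0,1],[0,0,0,0,0,0,1],[0,0,0,0,0,0,1],[0,0,0,0,0,0,1]]}}

```text
time: 3.65
position: [0.5493, -0.1197, 0.2493]
ee_rot: [[0.942, -0.336, -0.0], [-0.336, -0.942, -0.0], [-0.0, 0.0, -1.0]]
wrist_force: [0.4, -0.1, 0.6]
width: 0.0852
```

```bash
python3 - <<'E'
from h import *
T=tool(); im=bot.read_camera("wrist"); cv2.imwrite("pics/wrist1.png",im[:,:,::-1]); np.save("w1.npy",T); print(T)
C=cam("wrist",T)
for k,p in {"red":(.487,-.197),"green":(.564,-.278),"blue":(.529,-.096),"yellow":(.6488,-.0998),"cuB":(.580,-.174),"cuG":(.673,-.217)}.items(): print(k,proj(C,[*p,.071]).round(1))
E
```

```text
[[ 9.41724067e-01 -3.36386165e-01 -3.61098465e-04  5.49254900e-01]
 [-3.36386289e-01 -9.41724021e-01 -3.65842060e-04 -1.19731253e-01]
 [-2.16990891e-04  4.65990845e-04 -9.99999868e-01  2.49250421e-01]
 [ 0.00000000e+00  0.00000000e+00  0.00000000e+00  1.00000000e+00]]
red [[243.4 278. ]]
green [[335.4 319.7]]
blue [[246.5 175. ]]
yellow [[366.9 136.5]]
cuB [[321.  230.4]]
cuG [[420.  238.9]]
```

View pics/wrist1.png

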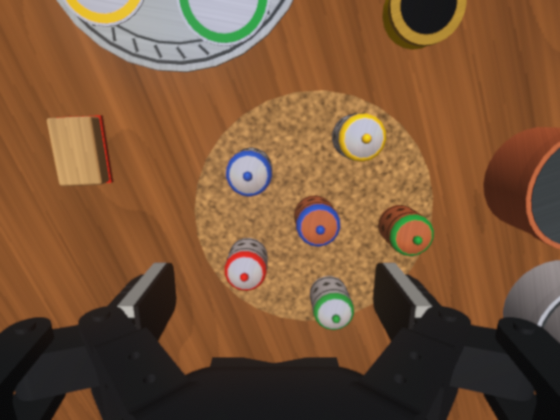

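The wrist view shows the same six cups. The balls are at red (244,277), green (336,319), blue (248,176), yellow (366,139), copper blue (320,230) and copper green (417,240), all within about 2 px of prediction. I'll triangulate the balls from the wrist and top views to get heights.

```bash
python3 - <<'E'
from rings import *
T=np.load("w1.npy"); W=cam("wrist",T);A=cam("top");B=cam("scene")
ims=[cv2.imread(f"pics/{n}.png") for n in("top0","wrist1")]
def ball(img,col,c,S=6,r=10,rad=3.5):
    x,y=int(round(c[0])),int(round(c[1])); im=cv2.resize(img[y-r:y+r,x-r:x+r],None,fx=S,fy=S,interpolation=cv2.INTER_CUBIC)
    h=cv2.cvtColor(im,cv2.COLOR_BGR2HSV); m=np.zeros(h.shape[:2],np.uint8)
    for lo,hi in HSV[col]: m|=cv2.inRange(h,(lo,110,70),(hi,255,255))
    n,l,st,ce=cv2.connectedComponentsWithStats(m)
    best=min(range(1,n),key=lambda i:np.hypot(*(ce[i]-S*r))+(1000 if st[i,4]<100 else 0)+(1000 if st[i,4]>2200 else 0))
    return (ce[best]+.5)/S-.5+[x-r,y-r],st[best,4]
P={"red":(.487,-.197),"green":(.564,-.278),"blue":(.529,-.096),"yellow":(.6488,-.0998),"blue_cu":(.580,-.174),"green_cu":(.673,-.217)}
G={"red":(244,277),"green":(336,319),"blue":(247.5,176.5),"yellow":(366.5,139),"blue_cu":(320,230),"green_cu":(417,239.5)}
for k,p in P.items():
    c=k[:-3] if "_" in k else k
    u=ball(ims[0],c,proj(A,[*p,.068])[0]); w=ball(ims[1],c,G[k])
    print(k,u[0].round(1),u[1],w[0].round(1),w[1],"tri",tri(A,u[0],W,w[0]).round(4),"top@.067",onplane(A,u[0],.067).round(4),"wrist",onplane(W,w[0],.067).round(4))
E
python3 go.py .529 -.096 .13
```

```text
red [402.3 229.4] 493 [243.7 276.8] 1890 tri [ 0.4867 -0.1971  0.0672] top@.067 [[ 0.4865 -0.1967  0.067 ]] wrist [[ 0.4868 -0.1976  0.067 ]]
green [436.9 192.5] 380 [335.7 318.4] 1200 tri [ 0.5646 -0.2784  0.0681] top@.067 [[ 0.5647 -0.2788  0.067 ]] wrist [[ 0.5647 -0.2792  0.067 ]]
blue [354.9 211.1] 423 [247.  175.7] 1844 tri [ 0.5288 -0.0968  0.0661] top@.067 [[ 0.5288 -0.0961  0.067 ]] wrist [[ 0.5287 -0.0972  0.067 ]]
yellow [353.8 155.6] 226 [366.6 136.8] 830 tri [ 0.6516 -0.1017  0.0589] top@.067 [[ 0.65   -0.1001  0.067 ]] wrist [[ 0.6494 -0.1006  0.067 ]]
blue_cu [389.1 186.8] 416 [319.9 229.5] 1543 tri [ 0.5791 -0.173   0.0697] top@.067 [[ 0.5795 -0.1735  0.067 ]] wrist [[ 0.5793 -0.1742  0.067 ]]
green_cu [406.7 144.8] 320 [417.2 239.8] 1029 tri [ 0.6718 -0.2192  0.0664] top@.067 [[ 0.6721 -0.2189  0.067 ]] wrist [[ 0.6713 -0.219   0.067 ]]
t 3.7 pos [ 0.549  -0.1202  0.2492] yaw -19.7 w 0.0855
total [-0.135  -0.0806  0.5961] rows 4 each [-0.0338 -0.0202  0.149 ]
rot to level/yaw-20 (frac): [0.0003 0.0002 0.0034]
```

Ball heights come out at about 0.067 m, as expected for cups on the mat, and the xy values agree within 1 mm. Blue cup first, at (.529, -.097).

Call:
{"op": "drive_tool", "data": {"increments": [[-0.033,-0.019,0.15,0,0,0,1],[-0.033,-0.019,0.15,0,0,0,1],[-0.033,-0.019,0.15,0,0,0,1],[-0.033,-0.019,0.15,0,0,0,1],[0,0,0,0,0,0,1],[0,0,0,0,0,0,1],[0,0,0,0,0,0,1]]}}

```text
time: 4.28
position: [0.5308, -0.0979, 0.1313]
ee_rot: [[0.942, -0.337, 0.003], [-0.337, -0.942, -0.001], [0.003, 0.0, -1.0]]
wrist_force: [0.0, -0.3, 0.2]
width: 0.0853
```

```bash
python3 go.py .529 -.097 .010
```

```text
t 4.2833 pos [ 0.5308 -0.0979  0.1313] yaw -19.69 w 0.0853
total [-0.0117 -0.0016  0.6065] rows 4 each [-0.0029 -0.0004  0.1516]
rot to level/yaw-20 (frac): [ 0.0002 -0.002   0.0034]
```

Call:
{"op": "drive_tool", "data": {"increments": [[-0.005,0,0.12,0,0,0,1],[-0.004,0,0.12,0,0,0,1],[0,0,0.12,0,0,0,1],[0,0,0.12,0,0,0,1],[0,0,0.12,0,0,0,1],[0,0,0,0,0,0,1],[0,0,0,0,0,0,1],[0,0,0,0,0,0,1]]}}

```text
time: 4.95
position: [0.5304, -0.0971, 0.0121]
ee_rot: [[0.942, -0.336, 0.005], [-0.336, -0.942, -0.002], [0.005, 0.0, -1.0]]
wrist_force: [-0.0, 0.5, -0.0]
width: 0.0854
```

```bash
python3 go.py .529 -.097 .010; python3 - <<'E'
from h import *
im=bot.read_camera("wrist"); cv2.imwrite("pics/wrist2.png",im[:,:,::-1])
im=bot.read_camera("top"); cv2.imwrite("pics/top2.png",im[:,:,::-1])
E
```

```text
t 4.95 pos [ 0.5304 -0.0971  0.0121] yaw -19.62 w 0.0854
total [-0.0066  0.0018  0.0106] rows 1 each [-0.0066  0.0018  0.0106]
rot to level/yaw-20 (frac): [ 0.0001 -0.0032  0.0042]
```

View pics/wrist2.png

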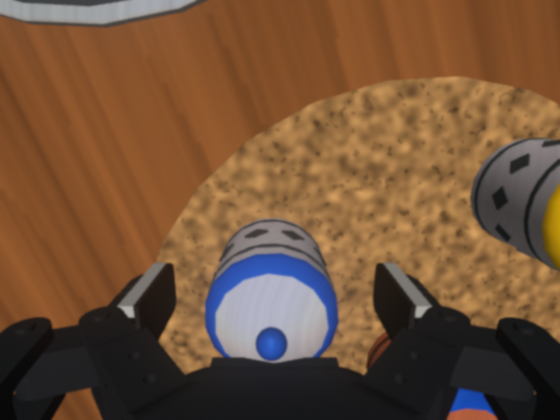

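The blue tinned cup (ring at 271,305) sits midway between the pads (175 and 375), so I close the gripper.

Call:
{"op": "drive_tool", "data": {"increments": [[0,0,0.01,0,0,0,-1],[0,0,0,0,0,0,-1],[0,0,0,0,0,0,-1],[0,0,0,0,0,0,-1],[0,0,0,0,0,0,-1],[0,0,0,0,0,0,-1],[0,0,0,0,0,0,-1],[0,0,0,0,0,0,-1]], "grip_force": 40}}

```text
time: 5.72
position: [0.5285, -0.0961, 0.0082]
ee_rot: [[0.942, -0.335, 0.001], [-0.335, -0.942, -0.0], [0.001, 0.0, -1.0]]
wrist_force: [-1.3, 1.0, 6.1]
width: 0.0469
```

Call:
{"op": "drive_tool", "data": {"increments": [[0,0,-0.05,0,0,0,-1],[0,0,-0.1,0,0,0,-1],[0,0,-0.1,0,0,0,-1],[0,0,-0.1,0,0,0,-1],[0,0,-0.1,0,0,0,-1],[0,0,-0.1,0,0,0,-1],[0,0,0,0,0,0,-1],[0,0,0,0,0,0,-1]]}}

```text
time: 6.38
position: [0.5283, -0.096, 0.118]
ee_rot: [[0.942, -0.335, 0.002], [-0.335, -0.942, -0.001], [0.002, 0.0, -1.0]]
wrist_force: [-0.8, -0.1, -1.5]
width: 0.0469
```

```bash
python3 go.py .5195 .2450 .12; python3 - <<'E'
from h import *
im=bot.read_camera("wrist"); cv2.imwrite("pics/wrist3.png",im[:,:,::-1])
E
```

```text
t 6.3833 pos [ 0.5283 -0.096   0.118 ] yaw -19.59 w 0.0469
total [-0.6131 -1.5916 -0.0114] rows 10 each [-0.0613 -0.1592 -0.0011]
rot to level/yaw-20 (frac): [ 0.     -0.0013  0.0046]
```

View pics/wrist3.png

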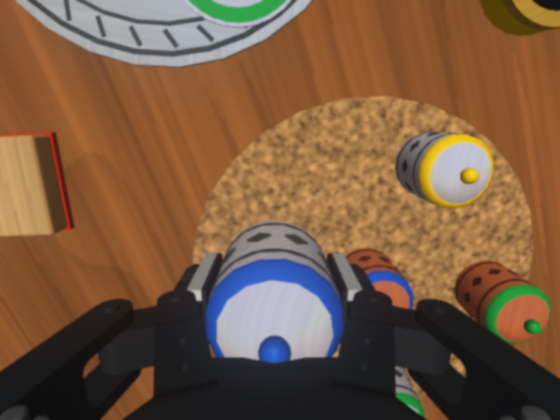

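Blue cup held, centred in the pads and upright (ball at 275,352). Now to its saucer.

Call:
{"op": "drive_tool", "data": {"increments": [[-0.04,-0.1,0,0,0,0,-1],[-0.07,-0.18,0,0,0,0,-1],[-0.07,-0.18,0,0,0,0,-1],[-0.07,-0.18,0,0,0,0,-1],[-0.07,-0.18,0,0,0,0,-1],[-0.07,-0.18,0,0,0,0,-1],[-0.07,-0.18,0,0,0,0,-1],[-0.07,-0.18,0,0,0,0,-1],[-0.05,-0.14,0,0,0,0,-1],[-0.033,-0.092,0,0,0,0,-1],[0,0,0,0,0,0,-1],[0,0,0,0,0,0,-1]]}}

```text
time: 7.43
position: [0.5175, 0.2456, 0.1148]
ee_rot: [[0.943, -0.333, -0.004], [-0.333, -0.943, -0.002], [-0.003, 0.003, -1.0]]
wrist_force: [0.2, -0.5, -1.9]
width: 0.047
```

```bash
python3 go.py .5192 .2450 .0170; python3 - <<'E'
from h import *
T=tool();im=bot.read_camera("wrist"); cv2.imwrite("pics/wrist4.png",im[:,:,::-1]); np.save("w4.npy",T)
print(proj(cam("wrist",T),[.5192,.245,.012]))
E
```

```text
t 7.4333 pos [0.5175 0.2456 0.1148] yaw -19.45 w 0.047
total [ 0.0108 -0.0012  0.4891] rows 3 each [ 0.0036 -0.0004  0.163 ]
rot to level/yaw-20 (frac): [0.0018 0.0022 0.0061]
[[277.2707816  210.53454506]]
```

View pics/wrist4.png

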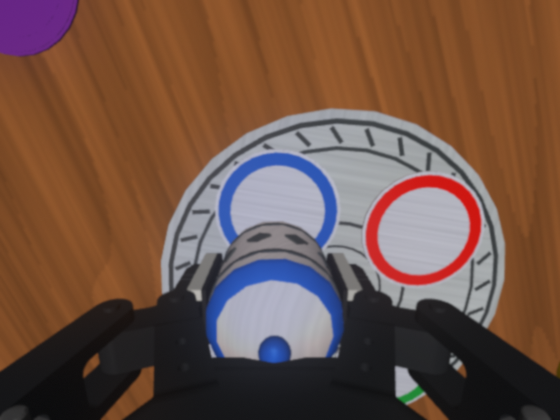

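The blue ring centre is near (277,211), matching the projection (277,210.5). I lower it, slowing near the end.

Call:
{"op": "drive_tool", "data": {"increments": [[0.005,0,0.1,0,0,0,-1],[0.005,0,0.12,0,0,0,-1],[0,0,0.12,0,0,0,-1],[0,0,0.08,0,0,0,-1],[0,0,0.04,0,0,0,-1],[0,0,0.01,0,0,0,-1],[0,0,0,0,0,0,-1],[0,0,0,0,0,0,-1],[0,0,0,0,0,0,-1]]}}

```text
time: 8.23
position: [0.5223, 0.2446, 0.0249]
ee_rot: [[0.942, -0.336, 0.003], [-0.336, -0.942, 0.001], [0.002, -0.002, -1.0]]
wrist_force: [-0.2, 0.5, -1.1]
width: 0.047
```

```bash
python3 go.py .5192 .2450 .0165
```

```text
t 8.2333 pos [0.5223 0.2446 0.0249] yaw -19.61 w 0.047
total [-0.0155  0.0033  0.0418] rows 1 each [-0.0155  0.0033  0.0418]
rot to level/yaw-20 (frac): [-0.001  -0.0015  0.0044]
```

Call:
{"op": "drive_tool", "data": {"increments": [[-0.007,0.003,0.01,0,0,0,-1],[-0.006,0,0.01,0,0,0,-1],[0,0,0.01,0,0,0,-1],[0,0,0.005,0,0,0,-1],[0,0,0.005,0,0,0,-1],[0,0,0.005,0,0,0,-1],[0,0,0,0,0,0,-1],[0,0,0,0,0,0,-1]]}}

```text
time: 8.9
position: [0.5182, 0.2449, 0.0162]
ee_rot: [[0.942, -0.335, -0.002], [-0.335, -0.942, -0.001], [-0.002, 0.001, -1.0]]
wrist_force: [-6.1, -2.8, 10.8]
width: 0.0474
```

```bash
python3 go.py .5192 .2450 .0165
```

```text
t 8.9 pos [0.5182 0.2449 0.0162] yaw -19.56 w 0.0474
total [ 0.0045 -0.0021 -0.0014] rows 1 each [ 0.0045 -0.0021 -0.0014]
rot to level/yaw-20 (frac): [0.0009 0.0011 0.0048]
```

Seated (+11 N upward), so I open and back off.

Call:
{"op": "drive_tool", "data": {"increments": [[0,0,0,0,0,0,1],[0,0,0,0,0,0,1],[0,0,0,0,0,0,1],[0,0,0,0,0,0,1],[0,0,0,0,0,0,1],[0,0,0,0,0,0,1]]}}

```text
time: 9.4
position: [0.5184, 0.2448, 0.0141]
ee_rot: [[0.942, -0.335, -0.0], [-0.335, -0.942, -0.0], [-0.0, 0.0, -1.0]]
wrist_force: [-0.4, 0.6, 0.6]
width: 0.0854
```

Call:
{"op": "drive_tool", "data": {"increments": [[0,0,-0.05,0,0,0,1],[0,0,-0.1,0,0,0,1],[0,0,-0.15,0,0,0,1],[0,0,-0.15,0,0,0,1],[0,0,-0.15,0,0,0,1],[0,0,-0.05,0,0,0,1],[0,0,0,0,0,0,1],[0,0,0,0,0,0,1]]}}

```text
time: 10.07
position: [0.5184, 0.2448, 0.1445]
ee_rot: [[0.942, -0.335, 0.001], [-0.335, -0.942, 0.0], [0.001, -0.0, -1.0]]
wrist_force: [-0.9, 0.0, -0.5]
width: 0.0854
```

```bash
python3 go.py .650 -.1005 .14; python3 - <<'E'
from h import *
for n in ("wrist","top"):
    im=bot.read_camera(n); cv2.imwrite(f"pics/{n}5.png",im[:,:,::-1])
a=cv2.imread("pics/top5.png")[140:290,160:310]; b=cv2.imread("pics/wrist5.png")
cv2.imwrite("pics/m5.png",np.hstack([cv2.resize(a,(400,400),interpolation=2),cv2.resize(b,(400,300))[:, :] if 0 else cv2.copyMakeBorder(cv2.resize(b,(400,300)),0,100,0,0,0)]))
E
```

```text
t 10.0667 pos [0.5184 0.2448 0.1445] yaw -19.59 w 0.0854
total [1.1988 1.4058 0.0226] rows 11 each [0.109  0.1278 0.0021]
rot to level/yaw-20 (frac): [-0.0003 -0.0004  0.0045]
```

View pics/m5.png

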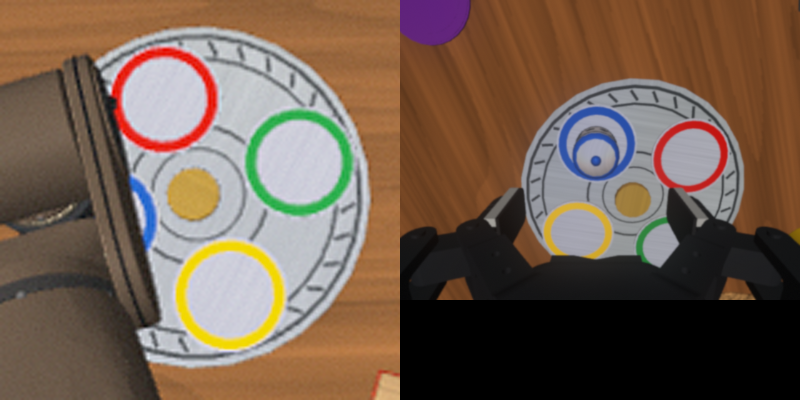

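The wrist view shows the blue cup standing inside its blue ring (596,150 in the mosaic). Next is the yellow cup at (.650,-.1005), silver-domed as the crop showed.

Call:
{"op": "drive_tool", "data": {"increments": [[0.05,0.06,0,0,0,0,1],[0.115,0.135,0,0,0,0,1],[0.115,0.135,0,0,0,0,1],[0.115,0.135,0,0,0,0,1],[0.115,0.135,0,0,0,0,1],[0.115,0.135,0,0,0,0,1],[0.115,0.135,0,0,0,0,1],[0.115,0.135,0,0,0,0,1],[0.115,0.135,0,0,0,0,1],[0.115,0.135,0,0,0,0,1],[0.115,0.13,0.02,0,0,0,1],[0,0,0,0,0,0,1]]}}

```text
time: 11.17
position: [0.6504, -0.106, 0.137]
ee_rot: [[0.94, -0.34, -0.003], [-0.34, -0.94, -0.001], [-0.002, 0.002, -1.0]]
wrist_force: [-1.2, 1.1, 0.1]
width: 0.0855
```

```bash
python3 go.py .650 -.1005 .010
```

```text
t 11.1667 pos [ 0.6504 -0.106   0.137 ] yaw -19.89 w 0.0855
total [-0.0098 -0.0265  0.6349] rows 4 each [-0.0024 -0.0066  0.1587]
rot to level/yaw-20 (frac): [0.0013 0.0016 0.0012]
```

Call:
{"op": "drive_tool", "data": {"increments": [[0,-0.005,0.06,0,0,0,1],[0,-0.005,0.1,0,0,0,1],[0,0,0.1,0,0,0,1],[0,0,0,0,0,0,1],[0,0,0,0,0,0,1],[0,0,0,0,0,0,1]]}}

```text
time: 11.67
position: [0.6507, -0.0975, 0.0879]
ee_rot: [[0.942, -0.334, -0.001], [-0.334, -0.942, 0.0], [-0.001, -0.0, -1.0]]
wrist_force: [-0.4, 0.6, 1.3]
width: 0.0854
```

```bash
python3 go.py .650 -.1005 .010
```

```text
t 11.6667 pos [ 0.6507 -0.0975  0.0879] yaw -19.53 w 0.0854
total [0.0023 0.0154 0.3897] rows 3 each [0.0008 0.0051 0.1299]
rot to level/yaw-20 (frac): [-0.      0.0006  0.0052]
```

Call:
{"op": "drive_tool", "data": {"increments": [[0.002,0.013,0.08,0,0,0,1],[0,0,0.1,0,0,0,1],[0,0,0.1,0,0,0,1],[0,0,0.08,0,0,0,1],[0,0,0.03,0,0,0,1],[0,0,0,0,0,0,1],[0,0,0,0,0,0,1]]}}

```text
time: 12.25
position: [0.6513, -0.1011, 0.0116]
ee_rot: [[0.942, -0.335, 0.002], [-0.335, -0.942, -0.0], [0.002, -0.0, -1.0]]
wrist_force: [0.4, -0.8, -0.2]
width: 0.0854
```

```bash
python3 go.py .650 -.1005 .010;python3 - <<'E'
from h import *
im=bot.read_camera("wrist"); cv2.imwrite("pics/wrist6.png",im[:,:,::-1])
E
```

```text
t 12.25 pos [ 0.6513 -0.1011  0.0116] yaw -19.57 w 0.0854
total [-0.0072 -0.0005  0.0079] rows 1 each [-0.0072 -0.0005  0.0079]
rot to level/yaw-20 (frac): [-0.0001 -0.0011  0.0048]
```

View pics/wrist6.png

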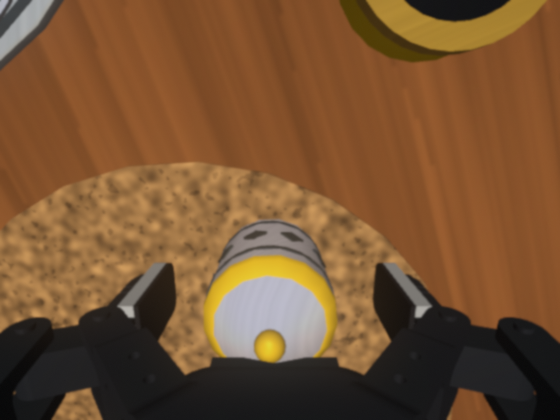

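Tinned yellow cup (270,310) centred between the pads. Closing and lifting.

Call:
{"op": "drive_tool", "data": {"increments": [[0,0,0.005,0,0,0,-1],[0,0,0,0,0,0,-1],[0,0,0,0,0,0,-1],[0,0,0,0,0,0,-1],[0,0,0,0,0,0,-1],[0,0,0,0,0,0,-1],[0,0,0,0,0,0,-1],[0,0,0,0,0,0,-1]], "grip_force": 40}}

```text
time: 12.97
position: [0.6512, -0.1013, 0.0105]
ee_rot: [[0.942, -0.335, 0.001], [-0.335, -0.942, -0.0], [0.001, -0.0, -1.0]]
wrist_force: [-0.1, 0.0, 4.8]
width: 0.047
```

Call:
{"op": "drive_tool", "data": {"increments": [[0,0,-0.05,0,0,0,-1],[0,0,-0.1,0,0,0,-1],[0,0,-0.1,0,0,0,-1],[0,0,-0.1,0,0,0,-1],[0,0,-0.1,0,0,0,-1],[0,0,-0.1,0,0,0,-1],[0,0,0,0,0,0,-1],[0,0,0,0,0,0,-1]]}}

```text
time: 13.63
position: [0.6509, -0.1012, 0.1201]
ee_rot: [[0.942, -0.335, 0.002], [-0.335, -0.942, -0.001], [0.002, -0.0, -1.0]]
wrist_force: [-0.4, 0.4, -0.7]
width: 0.0469
```

```bash
python3 go.py .4549 .1399 .12
```

```text
t 13.6333 pos [ 0.6509 -0.1012  0.1201] yaw -19.59 w 0.0469
total [-1.3276 -0.8073 -0.0021] rows 9 each [-0.1475 -0.0897 -0.0002]
rot to level/yaw-20 (frac): [-0.     -0.0013  0.0045]
```

Call:
{"op": "drive_tool", "data": {"increments": [[-0.07,-0.042,0,0,0,0,-1],[-0.15,-0.091,0,0,0,0,-1],[-0.15,-0.091,0,0,0,0,-1],[-0.15,-0.091,0,0,0,0,-1],[-0.15,-0.091,0,0,0,0,-1],[-0.15,-0.091,0,0,0,0,-1],[-0.15,-0.091,0,0,0,0,-1],[-0.15,-0.091,0,0,0,0,-1],[-0.13,-0.08,0,0,0,0,-1],[-0.075,-0.046,0,0,0,0,-1],[0,0,0,0,0,0,-1],[0,0,0,0,0,0,-1]]}}

```text
time: 14.63
position: [0.4531, 0.1398, 0.1174]
ee_rot: [[0.943, -0.333, -0.003], [-0.333, -0.943, -0.001], [-0.003, 0.002, -1.0]]
wrist_force: [0.4, 0.6, -1.3]
width: 0.0474
```

```bash
python3 go.py .4549 .1399 .0185; python3 - <<'E'
from h import *
T=tool();im=bot.read_camera("wrist"); cv2.imwrite("pics/wrist7.png",im[:,:,::-1])
print(proj(cam("wrist",T),[.4549,.1399,.012]))
E
```

```text
t 14.6333 pos [0.4531 0.1398 0.1174] yaw -19.47 w 0.0474
total [ 0.0099 -0.0042  0.4946] rows 3 each [ 0.0033 -0.0014  0.1649]
rot to level/yaw-20 (frac): [0.0011 0.0017 0.0059]
[[277.00812153 208.90195792]]
```

View pics/wrist7.png

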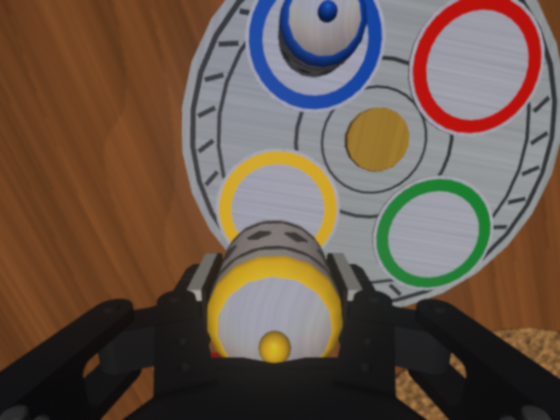

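The yellow ring is centred near (277,209), as predicted, and the blue cup stands in its ring at (315,40). Lowering.

Call:
{"op": "drive_tool", "data": {"increments": [[0.003,-0.002,0.1,0,0,0,-1],[0,0,0.12,0,0,0,-1],[0,0,0.12,0,0,0,-1],[0,0,0.08,0,0,0,-1],[0,0,0.04,0,0,0,-1],[0,0,0,0,0,0,-1],[0,0,0,0,0,0,-1],[0,0,0,0,0,0,-1]]}}

```text
time: 15.35
position: [0.4569, 0.1394, 0.0284]
ee_rot: [[0.942, -0.336, 0.002], [-0.336, -0.942, 0.0], [0.002, -0.001, -1.0]]
wrist_force: [0.2, 0.4, -1.2]
width: 0.0474
```

```bash
python3 go.py .4549 .1399 .0185
```

```text
t 15.35 pos [0.4569 0.1394 0.0284] yaw -19.63 w 0.0474
total [-0.0106  0.0009  0.0495] rows 1 each [-0.0106  0.0009  0.0495]
rot to level/yaw-20 (frac): [-0.0006 -0.0013  0.0041]
```

Call:
{"op": "drive_tool", "data": {"increments": [[-0.005,0,0.012,0,0,0,-1],[-0.004,0,0.012,0,0,0,-1],[0,0,0.01,0,0,0,-1],[0,0,0.007,0,0,0,-1],[0,0,0.005,0,0,0,-1],[0,0,0.003,0,0,0,-1],[0,0,0,0,0,0,-1],[0,0,0,0,0,0,-1]]}}

```text
time: 16.02
position: [0.4538, 0.1403, 0.0185]
ee_rot: [[0.942, -0.335, -0.001], [-0.335, -0.942, -0.0], [-0.001, 0.001, -1.0]]
wrist_force: [-3.1, 0.1, 6.1]
width: 0.0473
```

Contact at +6 N at the expected height. Releasing and retreating.

Call:
{"op": "drive_tool", "data": {"increments": [[0,0,0,0,0,0,1],[0,0,0,0,0,0,1],[0,0,0,0,0,0,1],[0,0,0,0,0,0,1],[0,0,0,0,0,0,1],[0,0,0,0,0,0,1]]}}

```text
time: 16.52
position: [0.4539, 0.1402, 0.0175]
ee_rot: [[0.942, -0.335, 0.0], [-0.335, -0.942, 0.0], [0.0, -0.0, -1.0]]
wrist_force: [0.8, -0.6, 0.1]
width: 0.0853
```

Call:
{"op": "drive_tool", "data": {"increments": [[0,0,-0.05,0,0,0,1],[0,0,-0.1,0,0,0,1],[0,0,-0.15,0,0,0,1],[0,0,-0.15,0,0,0,1],[0,0,-0.15,0,0,0,1],[0,0,-0.05,0,0,0,1],[0,0,0,0,0,0,1],[0,0,0,0,0,0,1]]}}

```text
time: 17.18
position: [0.4537, 0.1402, 0.1476]
ee_rot: [[0.942, -0.335, 0.001], [-0.335, -0.942, 0.0], [0.001, -0.0, -1.0]]
wrist_force: [0.6, -0.2, -0.2]
width: 0.0852
```

```bash
python3 go.py .487 -.1973 .14; python3 - <<'E'
from h import *
im=bot.read_camera("wrist"); cv2.imwrite("pics/wrist8.png",im[:,:,::-1])
E
```

```text
t 17.1833 pos [0.4537 0.1402 0.1476] yaw -19.59 w 0.0852
total [0.7226 1.5341 0.038 ] rows 10 each [0.0723 0.1534 0.0038]
rot to level/yaw-20 (frac): [-0.0002 -0.0004  0.0045]
```

View pics/wrist8.png

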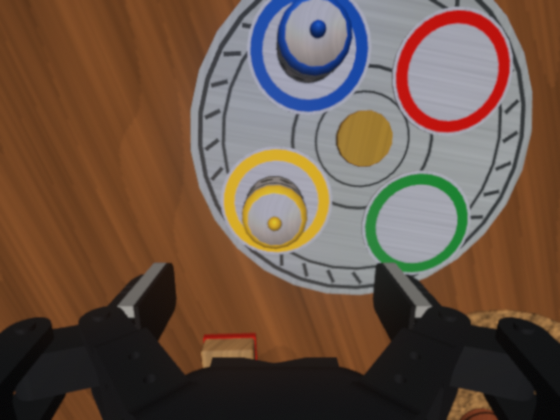

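Blue and yellow cups both stand in their rings. Next the red tinned cup at (.487,-.197).

Call:
{"op": "drive_tool", "data": {"increments": [[0.035,0.075,0,0,0,0,1],[0.075,0.16,0,0,0,0,1],[0.075,0.16,0,0,0,0,1],[0.075,0.16,0,0,0,0,1],[0.075,0.16,0,0,0,0,1],[0.075,0.16,0,0,0,0,1],[0.075,0.16,0,0,0,0,1],[0.075,0.16,0,0,0,0,1],[0.075,0.16,0,0,0,0,1],[0.07,0.149,0.02,0,0,0,1],[0.0175,0.04,0.02,0,0,0,1],[0,0,0,0,0,0,1]]}}

```text
time: 18.23
position: [0.4847, -0.2004, 0.1362]
ee_rot: [[0.941, -0.339, -0.005], [-0.339, -0.941, 0.003], [-0.006, -0.001, -1.0]]
wrist_force: [0.0, 0.1, 0.1]
width: 0.0851
```

Call:
{"op": "drive_tool", "data": {"increments": [[0,-0.005,0.06,0,0,0,1],[0,0,0.1,0,0,0,1],[0,0,0.1,0,0,0,1],[0,0,0,0,0,0,1],[0,0,0,0,0,0,1],[0,0,0,0,0,0,1]]}}

```text
time: 18.73
position: [0.4869, -0.1971, 0.0876]
ee_rot: [[0.943, -0.334, -0.0], [-0.334, -0.943, 0.0], [-0.0, -0.0, -1.0]]
wrist_force: [0.8, -0.3, 0.9]
width: 0.0854
```

```bash
python3 go.py .487 -.1973 .010
```

```text
t 18.7333 pos [ 0.4869 -0.1971  0.0876] yaw -19.5 w 0.0854
total [0.001  0.0008 0.3881] rows 3 each [0.0003 0.0003 0.1294]
rot to level/yaw-20 (frac): [-0.0001  0.0002  0.0055]
```

Call:
{"op": "drive_tool", "data": {"increments": [[0,0,0.08,0,0,0,1],[0,0,0.1,0,0,0,1],[0,0,0.1,0,0,0,1],[0,0,0.08,0,0,0,1],[0,0,0.03,0,0,0,1],[0,0,0,0,0,0,1],[0,0,0,0,0,0,1]]}}

```text
time: 19.32
position: [0.4876, -0.1984, 0.0106]
ee_rot: [[0.942, -0.335, 0.001], [-0.335, -0.942, -0.001], [0.002, 0.0, -1.0]]
wrist_force: [-0.2, -0.7, -0.8]
width: 0.0854
```

```bash
python3 go.py .487 -.1973 .010;python3 - <<'E'
from h import *
im=bot.read_camera("wrist"); cv2.imwrite("pics/wrist9.png",im[:,:,::-1])
E
```

```text
t 19.3167 pos [ 0.4876 -0.1984  0.0106] yaw -19.57 w 0.0854
total [-0.0046 -0.0045  0.0032] rows 1 each [-0.0046 -0.0045  0.0032]
rot to level/yaw-20 (frac): [ 0.0002 -0.001   0.0048]
```

View pics/wrist9.png

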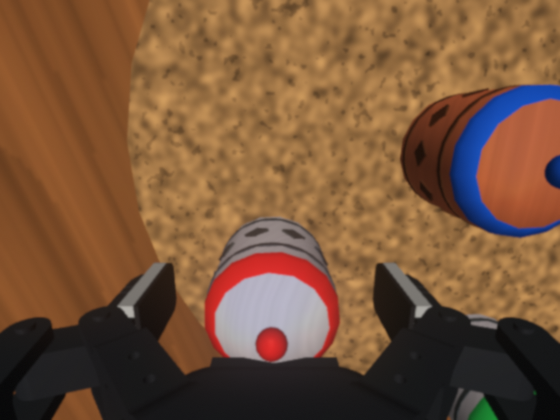

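Red tinned cup (271,305) centred, with the copper blue cup well clear at (510,160). Closing and lifting.

Call:
{"op": "drive_tool", "data": {"increments": [[0,0,0,0,0,0,-1],[0,0,0,0,0,0,-1],[0,0,0,0,0,0,-1],[0,0,0,0,0,0,-1],[0,0,0,0,0,0,-1],[0,0,0,0,0,0,-1],[0,0,0,0,0,0,-1],[0,0,0,0,0,0,-1]], "grip_force": 40}}

```text
time: 20.03
position: [0.4875, -0.1987, 0.0106]
ee_rot: [[0.942, -0.335, 0.001], [-0.335, -0.942, -0.001], [0.002, 0.0, -1.0]]
wrist_force: [-0.2, 1.0, 5.4]
width: 0.0471
```

Call:
{"op": "drive_tool", "data": {"increments": [[0,0,-0.05,0,0,0,-1],[0,0,-0.1,0,0,0,-1],[0,0,-0.1,0,0,0,-1],[0,0,-0.1,0,0,0,-1],[0,0,-0.13,0,0,0,-1],[0,0,-0.13,0,0,0,-1],[0,0,-0.1,0,0,0,-1],[0,0,0,0,0,0,-1],[0,0,0,0,0,0,-1]]}}

```text
time: 20.78
position: [0.487, -0.1984, 0.1523]
ee_rot: [[0.942, -0.335, 0.002], [-0.335, -0.942, -0.001], [0.002, 0.001, -1.0]]
wrist_force: [-0.5, 0.6, -2.5]
width: 0.0473
```

```bash
python3 go.py .6214 .1916 .15
```

```text
t 20.7833 pos [ 0.487  -0.1984  0.1523] yaw -19.59 w 0.0473
total [-0.021  -2.0624  0.0104] rows 12 each [-0.0018 -0.1719  0.0009]
rot to level/yaw-20 (frac): [ 0.0003 -0.0014  0.0045]
```

Call:
{"op": "drive_tool", "data": {"increments": [[0,-0.1,0,0,0,0,-1],[-0.002,-0.19,0,0,0,0,-1],[-0.002,-0.19,0,0,0,0,-1],[-0.002,-0.19,0,0,0,0,-1],[-0.002,-0.19,0,0,0,0,-1],[-0.002,-0.19,0,0,0,0,-1],[-0.002,-0.19,0,0,0,0,-1],[-0.002,-0.19,0,0,0,0,-1],[-0.002,-0.19,0,0,0,0,-1],[-0.002,-0.19,0,0,0,0,-1],[-0.002,-0.16,0.06,0,0,0,-1],[-0.001,-0.09,0.06,0,0,0,-1]]}}

```text
time: 21.78
position: [0.6205, 0.1947, 0.125]
ee_rot: [[0.943, -0.333, -0.002], [-0.333, -0.943, 0.001], [-0.002, 0.0, -1.0]]
wrist_force: [0.1, -0.5, -0.9]
width: 0.0474
```

Call:
{"op": "drive_tool", "data": {"increments": [[0,0,0.06,0,0,0,-1],[0,0,0,0,0,0,-1],[0,0,0,0,0,0,-1],[0,0,0,0,0,0,-1]]}}

```text
time: 22.12
position: [0.6203, 0.1901, 0.1146]
ee_rot: [[0.942, -0.336, -0.002], [-0.336, -0.942, -0.001], [-0.002, 0.001, -1.0]]
wrist_force: [-1.0, 0.7, -1.0]
width: 0.0476
```

```bash
python3 go.py .6214 .1916 .0186; python3 - <<'E'
from h import *
T=tool();im=bot.read_camera("wrist"); cv2.imwrite("pics/wrist10.png",im[:,:,::-1])
print(proj(cam("wrist",T),[.6214,.1916,.012]))
E
```

```text
t 22.1167 pos [0.6203 0.1901 0.1146] yaw -19.66 w 0.0476
total [ 0.0032 -0.0095  0.4801] rows 3 each [ 0.0011 -0.0032  0.16  ]
rot to level/yaw-20 (frac): [0.0007 0.001  0.0037]
[[275.27957583 208.48708185]]
```

View pics/wrist10.png

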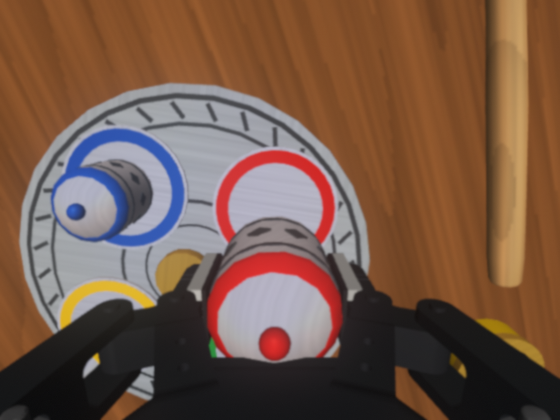

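Red ring centred near (275,208), as projected. Lowering.

Call:
{"op": "drive_tool", "data": {"increments": [[0,-0.005,0.1,0,0,0,-1],[0,-0.005,0.12,0,0,0,-1],[0,0,0.11,0,0,0,-1],[0,0,0.08,0,0,0,-1],[0,0,0.03,0,0,0,-1],[0,0,0,0,0,0,-1],[0,0,0,0,0,0,-1],[0,0,0,0,0,0,-1]]}}

```text
time: 22.83
position: [0.6231, 0.1931, 0.0297]
ee_rot: [[0.942, -0.336, 0.004], [-0.336, -0.942, 0.001], [0.003, -0.002, -1.0]]
wrist_force: [-0.2, -0.1, -1.8]
width: 0.0472
```

```bash
python3 go.py .6214 .1916 .0186
```

```text
t 22.8333 pos [0.6231 0.1931 0.0297] yaw -19.62 w 0.0472
total [-0.0059  0.0099  0.0554] rows 1 each [-0.0059  0.0099  0.0554]
rot to level/yaw-20 (frac): [-0.0011 -0.002   0.0042]
```

Call:
{"op": "drive_tool", "data": {"increments": [[-0.003,0.004,0.015,0,0,0,-1],[-0.002,0.003,0.015,0,0,0,-1],[0,0,0.01,0,0,0,-1],[0,0,0.008,0,0,0,-1],[0,0,0.005,0,0,0,-1],[0,0,0.003,0,0,0,-1],[0,0,0,0,0,0,-1],[0,0,0,0,0,0,-1]]}}

```text
time: 23.5
position: [0.6202, 0.1923, 0.0186]
ee_rot: [[0.942, -0.335, -0.001], [-0.335, -0.942, -0.001], [-0.001, 0.001, -1.0]]
wrist_force: [-4.6, -1.1, 9.5]
width: 0.0474
```

Seated (+9.5 N). Releasing and retreating.

Call:
{"op": "drive_tool", "data": {"increments": [[0,0,0,0,0,0,1],[0,0,0,0,0,0,1],[0,0,0,0,0,0,1],[0,0,0,0,0,0,1],[0,0,0,0,0,0,1],[0,0,0,0,0,0,1]]}}

```text
time: 24.0
position: [0.6201, 0.1922, 0.016]
ee_rot: [[0.942, -0.335, -0.0], [-0.335, -0.942, -0.0], [-0.0, 0.0, -1.0]]
wrist_force: [0.1, -0.6, 0.1]
width: 0.0856
```

Call:
{"op": "drive_tool", "data": {"increments": [[0,0,-0.05,0,0,0,1],[0,0,-0.1,0,0,0,1],[0,0,-0.15,0,0,0,1],[0,0,-0.15,0,0,0,1],[0,0,-0.15,0,0,0,1],[0,0,-0.05,0,0,0,1],[0,0,0,0,0,0,1],[0,0,0,0,0,0,1]]}}

```text
time: 24.67
position: [0.6202, 0.1922, 0.1466]
ee_rot: [[0.942, -0.335, 0.001], [-0.335, -0.942, 0.0], [0.001, -0.0, -1.0]]
wrist_force: [-0.0, -0.2, -0.2]
width: 0.0853
```

```bash
python3 go.py .5647 -.279 .14; python3 - <<'E'
from h import *
im=bot.read_camera("wrist"); cv2.imwrite("pics/wrist11.png",im[:,:,::-1])
E
```

```text
t 24.6667 pos [0.6202 0.1922 0.1466] yaw -19.59 w 0.0853
total [0.5289 2.3128 0.0323] rows 14 each [0.0378 0.1652 0.0023]
rot to level/yaw-20 (frac): [-0.0002 -0.0004  0.0045]
```

View pics/wrist11.png

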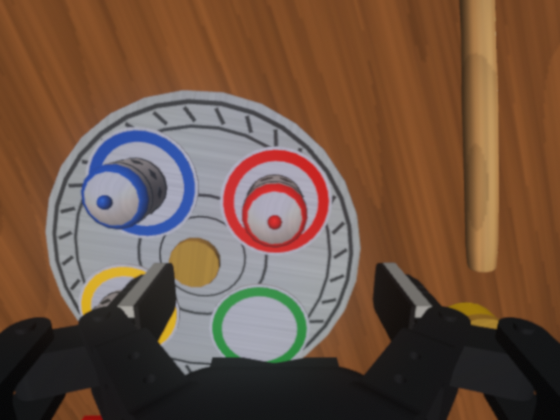

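Red cup placed in its ring (275,205). Last is the green tinned cup at (.565,-.279). The path passes over the copper cups at z ≈ .145, clear of their .071 tops.

Call:
{"op": "drive_tool", "data": {"increments": [[0.02,0.09,0,0,0,0,1],[0.043,0.19,0,0,0,0,1],[0.043,0.19,0,0,0,0,1],[0.043,0.19,0,0,0,0,1],[0.043,0.19,0,0,0,0,1],[0.043,0.19,0,0,0,0,1],[0.043,0.19,0,0,0,0,1],[0.043,0.19,0,0,0,0,1],[0.043,0.19,0,0,0,0,1],[0.043,0.19,0,0,0,0,1],[0.043,0.19,0,0,0,0,1],[0.043,0.19,0,0,0,0,1]]}}

```text
time: 25.72
position: [0.5648, -0.2525, 0.143]
ee_rot: [[0.942, -0.335, -0.005], [-0.335, -0.942, 0.003], [-0.005, -0.001, -1.0]]
wrist_force: [0.8, -0.2, -0.6]
width: 0.0851
```

Call:
{"op": "drive_tool", "data": {"increments": [[0.025,0.1,0,0,0,0,1],[0.01,0.033,0,0,0,0,1],[0,0,0.03,0,0,0,1],[0,0,0,0,0,0,1],[0,0,0,0,0,0,1],[0,0,0,0,0,0,1]]}}

```text
time: 26.22
position: [0.5645, -0.2769, 0.1394]
ee_rot: [[0.943, -0.333, -0.001], [-0.333, -0.943, 0.001], [-0.002, -0.001, -1.0]]
wrist_force: [0.7, 0.6, 0.3]
width: 0.0854
```

```bash
python3 go.py .5647 -.279 .09
```

```text
t 26.2167 pos [ 0.5645 -0.2769  0.1394] yaw -19.47 w 0.0854
total [0.0046 0.0096 0.2469] rows 2 each [0.0023 0.0048 0.1235]
rot to level/yaw-20 (frac): [-0.0005  0.0012  0.0059]
```

Call:
{"op": "drive_tool", "data": {"increments": [[0.002,0.004,0.1,0,0,0,1],[0.002,0.004,0.12,0,0,0,1],[0,0,0.12,0,0,0,1],[0,0,0.12,0,0,0,1],[0,0,0.12,0,0,0,1],[0,0,0.06,0,0,0,1],[0,0,0,0,0,0,1],[0,0,0,0,0,0,1],[0,0,0,0,0,0,1]]}}

```text
time: 26.97
position: [0.5661, -0.2811, 0.0141]
ee_rot: [[0.942, -0.335, 0.003], [-0.335, -0.942, -0.002], [0.003, 0.001, -1.0]]
wrist_force: [-1.0, -0.3, 0.5]
width: 0.0853
```

```bash
python3 go.py .5647 -.279 .010;python3 - <<'E'
from h import *
im=bot.read_camera("wrist"); cv2.imwrite("pics/wrist12.png",im[:,:,::-1])
E
```

```text
t 26.9667 pos [ 0.5661 -0.2811  0.0141] yaw -19.55 w 0.0853
total [-0.0102 -0.0076  0.0206] rows 1 each [-0.0102 -0.0076  0.0206]
rot to level/yaw-20 (frac): [ 0.0005 -0.0019  0.005 ]
```

View pics/wrist12.png

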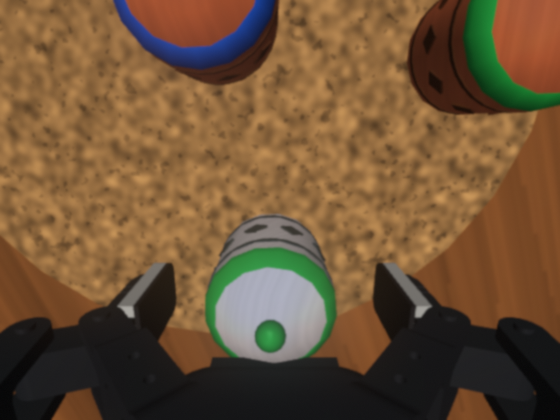

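The green tinned cup (silver dome) is centred between the pads at (270,305), and both copper cups are clear. Closing and lifting.

Call:
{"op": "drive_tool", "data": {"increments": [[-0.004,-0.003,0.015,0,0,0,1],[0,0,0,0,0,0,1],[0,0,0,0,0,0,-1],[0,0,0,0,0,0,-1],[0,0,0,0,0,0,-1],[0,0,0,0,0,0,-1],[0,0,0,0,0,0,-1],[0,0,0,0,0,0,-1],[0,0,0,0,0,0,-1],[0,0,0,0,0,0,-1]], "grip_force": 40}}

```text
time: 27.85
position: [0.5646, -0.2802, 0.0098]
ee_rot: [[0.942, -0.335, 0.001], [-0.335, -0.942, -0.001], [0.001, 0.0, -1.0]]
wrist_force: [0.0, 0.3, 3.8]
width: 0.0472
```

Call:
{"op": "drive_tool", "data": {"increments": [[0,0,-0.05,0,0,0,-1],[0,0,-0.1,0,0,0,-1],[0,0,-0.1,0,0,0,-1],[0,0,-0.1,0,0,0,-1],[0,0,-0.13,0,0,0,-1],[0,0,-0.13,0,0,0,-1],[0,0,-0.1,0,0,0,-1],[0,0,0,0,0,0,-1],[0,0,0,0,0,0,-1]]}}

```text
time: 28.6
position: [0.5646, -0.2801, 0.1523]
ee_rot: [[0.942, -0.335, 0.002], [-0.335, -0.942, -0.001], [0.002, 0.001, -1.0]]
wrist_force: [0.0, 0.3, -1.1]
width: 0.0469
```

```bash
python3 go.py .5646 .0795 .15
```

```text
t 28.6 pos [ 0.5646 -0.2801  0.1523] yaw -19.59 w 0.0469
total [-0.6029 -1.694   0.0093] rows 11 each [-0.0548 -0.154   0.0008]
rot to level/yaw-20 (frac): [ 0.0004 -0.0014  0.0046]
```

Call:
{"op": "drive_tool", "data": {"increments": [[-0.03,-0.08,0,0,0,0,-1],[-0.06,-0.17,0,0,0,0,-1],[-0.06,-0.17,0,0,0,0,-1],[-0.06,-0.17,0,0,0,0,-1],[-0.06,-0.17,0,0,0,0,-1],[-0.06,-0.17,0,0,0,0,-1],[-0.06,-0.17,0,0,0,0,-1],[-0.06,-0.17,0,0,0,0,-1],[-0.06,-0.17,0,0,0,0,-1],[-0.06,-0.17,0.06,0,0,0,-1],[-0.033,-0.084,0.06,0,0,0,-1],[0,0,0.06,0,0,0,-1]]}}

```text
time: 29.6
position: [0.5614, 0.0841, 0.1122]
ee_rot: [[0.944, -0.331, -0.005], [-0.331, -0.944, 0.002], [-0.005, 0.0, -1.0]]
wrist_force: [-0.6, 0.2, -1.6]
width: 0.0474
```

Call:
{"op": "drive_tool", "data": {"increments": [[0,0,0,0,0,0,-1],[0,0,0,0,0,0,-1],[0,0,0,0,0,0,-1]]}}

```text
time: 29.85
position: [0.5639, 0.0788, 0.1148]
ee_rot: [[0.942, -0.336, -0.001], [-0.336, -0.942, -0.0], [-0.001, 0.001, -1.0]]
wrist_force: [-0.4, -0.5, -1.5]
width: 0.0469
```

```bash
python3 go.py .5646 .0795 .0178; python3 - <<'E'
from h import *
T=tool();im=bot.read_camera("wrist"); cv2.imwrite("pics/wrist13.png",im[:,:,::-1])
print(proj(cam("wrist",T),[.5646,.0795,.012]))
E
```

```text
t 29.85 pos [0.5639 0.0788 0.1148] yaw -19.66 w 0.0469
total [ 0.0025 -0.0047  0.4848] rows 3 each [ 0.0008 -0.0016  0.1616]
rot to level/yaw-20 (frac): [0.0004 0.0007 0.0038]
[[275.0919575  209.68104847]]
```

View pics/wrist13.png

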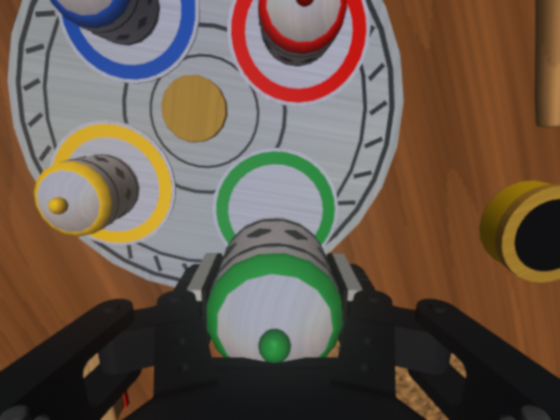

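The green ring is centred near (276,210), as projected. Lowering.

Call:
{"op": "drive_tool", "data": {"increments": [[0,-0.002,0.1,0,0,0,-1],[0,-0.002,0.12,0,0,0,-1],[0,0,0.11,0,0,0,-1],[0,0,0.08,0,0,0,-1],[0,0,0.03,0,0,0,-1],[0,0,0,0,0,0,-1],[0,0,0,0,0,0,-1],[0,0,0,0,0,0,-1]]}}

```text
time: 30.57
position: [0.566, 0.08, 0.0291]
ee_rot: [[0.942, -0.336, 0.003], [-0.336, -0.942, -0.0], [0.003, -0.001, -1.0]]
wrist_force: [0.5, -1.0, -1.3]
width: 0.0473
```

```bash
python3 go.py .5646 .0795 .0178
```

```text
t 30.5667 pos [0.566  0.08   0.0291] yaw -19.63 w 0.0473
total [-0.0059  0.0049  0.0565] rows 1 each [-0.0059  0.0049  0.0565]
rot to level/yaw-20 (frac): [-0.0006 -0.002   0.0041]
```

Call:
{"op": "drive_tool", "data": {"increments": [[-0.002,0.002,0.015,0,0,0,-1],[0,0.001,0.015,0,0,0,-1],[0,0,0.01,0,0,0,-1],[0,0,0.008,0,0,0,-1],[0,0,0.005,0,0,0,-1],[0,0,0.003,0,0,0,-1],[0,0,0,0,0,0,-1],[0,0,0,0,0,0,-1]]}}

```text
time: 31.23
position: [0.5639, 0.0801, 0.0178]
ee_rot: [[0.942, -0.335, -0.001], [-0.335, -0.942, -0.0], [-0.001, 0.001, -1.0]]
wrist_force: [-4.8, -0.5, 9.7]
width: 0.0473
```

Seated. Releasing, lifting, and moving toward the robot's right so the cameras see everything.

Call:
{"op": "drive_tool", "data": {"increments": [[0,0,0,0,0,0,1],[0,0,0,0,0,0,1],[0,0,0,0,0,0,1],[0,0,0,0,0,0,1],[0,0,0,0,0,0,1],[0,0,0,0,0,0,1]]}}

```text
time: 31.73
position: [0.5638, 0.08, 0.0159]
ee_rot: [[0.942, -0.335, -0.0], [-0.335, -0.942, 0.0], [-0.0, 0.0, -1.0]]
wrist_force: [0.3, 0.1, 0.4]
width: 0.0853
```

Call:
{"op": "drive_tool", "data": {"increments": [[0,0,-0.05,0,0,0,1],[0,0,-0.1,0,0,0,1],[0,0,-0.15,0,0,0,1],[0,0,-0.15,0,0,0,1],[0,0,-0.15,0,0,0,1],[0,0,-0.15,0,0,0,1],[0,0,-0.15,0,0,0,1],[0,0,-0.1,0,0,0,1],[0,0,0,0,0,0,1],[0,0,0,0,0,0,1]]}}

```text
time: 32.57
position: [0.5647, 0.08, 0.2183]
ee_rot: [[0.942, -0.335, 0.004], [-0.335, -0.942, -0.0], [0.004, -0.001, -1.0]]
wrist_force: [-0.1, 0.4, -1.5]
width: 0.0857
```

```bash
python3 - <<'E'
from h import *
T=tool();np.save("w14.npy",T);im=bot.read_camera("wrist"); cv2.imwrite("pics/wrist14.png",im[:,:,::-1])
E
python3 go.py .35 -.5 .22
```

```text
t 32.6167 pos [0.5636 0.08   0.2162] yaw -19.59 w 0.0855
total [-0.0337  3.0904 -0.0194] rows 18 each [-0.0019  0.1717 -0.0011]
rot to level/yaw-20 (frac): [-0.     -0.0001  0.0045]
```

View pics/wrist14.png

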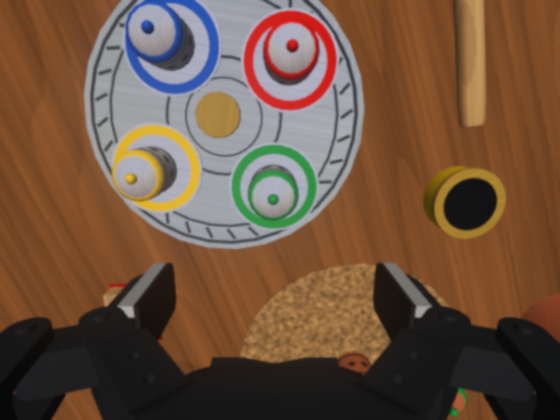

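All four cups stand on their own saucers. I'll back the arm away for the final checks.

Call:
{"op": "drive_tool", "data": {"increments": [[-0.002,0.1,0,0,0,0,1],[-0.002,0.18,0,0,0,0,1],[-0.002,0.18,0,0,0,0,1],[-0.002,0.18,0,0,0,0,1],[-0.002,0.18,0,0,0,0,1],[-0.002,0.18,0,0,0,0,1],[-0.002,0.18,0,0,0,0,1],[-0.002,0.18,0,0,0,0,1],[-0.002,0.18,0,0,0,0,1],[-0.002,0.18,0,0,0,0,1],[-0.002,0.18,0,0,0,0,1],[-0.002,0.18,0,0,0,0,1]]}}

```text
time: 33.62
position: [0.418, -0.3109, 0.2137]
ee_rot: [[0.942, -0.336, -0.003], [-0.336, -0.942, 0.003], [-0.004, -0.002, -1.0]]
wrist_force: [1.1, 0.8, 0.1]
width: 0.0856
```

Call:
{"op": "drive_tool", "data": {"increments": [[0,0.18,0,0,0,0,1],[0,0.18,0,0,0,0,1],[0,0.18,0,0,0,0,1],[0,0.18,0,0,0,0,1],[0,0.18,0,0,0,0,1],[0,0.1,0,0,0,0,1],[0,0,0,0,0,0,1],[0,0,0,0,0,0,1],[0,0,0,0,0,0,1]]}}

```text
time: 34.37
position: [0.3526, -0.4973, 0.2141]
ee_rot: [[0.942, -0.335, -0.001], [-0.335, -0.942, 0.004], [-0.003, -0.003, -1.0]]
wrist_force: [-0.1, -0.2, -0.6]
width: 0.0853
```

```bash
python3 - <<'E'
from rings import *
for n in ("top","scene"):
    im=bot.read_camera(n); cv2.imwrite(f"pics/{n}15.png",im[:,:,::-1])
a=cv2.imread("pics/top15.png"); b=cv2.imread("pics/scene15.png");A=cam("top");B=cam("scene")
cv2.imwrite("pics/m15.png",np.hstack([cv2.resize(a[120:300,160:460],(720,432),interpolation=2)]))
S={"red":(.6214,.1917),"green":(.5646,.0793),"blue":(.5192,.245),"yellow":(.4549,.1398)}
for k,p in S.items():
    u=[blob(i,k,proj(c,[*p,.012])[0],28) for i,c in((a,A),(b,B))]
    print("saucer",k,onplane(A,u[0][0],.012).round(4),onplane(B,u[1][0],.012).round(4),u[0][1])
    q=np.mean([x["position"] for x in [bot.mark_of("cup_"+k,c)[0] for c in("top","scene")]],0); print("  cup net",q.round(3))
    # ball by colour near predicted
    for i,c,nm in((a,A,"top"),(b,B,"scene")):
        x,y=proj(c,[*p,.075])[0]; r=7; x0,y0=int(round(x)),int(round(y)); S_=6
        im=cv2.resize(i[y0-r:y0+r,x0-r:x0+r],None,fx=S_,fy=S_,interpolation=2); h=cv2.cvtColor(im,cv2.COLOR_BGR2HSV); m=np.zeros(h.shape[:2],np.uint8)
        for lo,hi in HSV[k]: m|=cv2.inRange(h,(lo,110,70),(hi,255,255))
        n,l,st,ce=cv2.connectedComponentsWithStats(m)
        if n>1:
            j=min(range(1,n),key=lambda t:np.hypot(*(ce[t]-S_*r))+(99 if st[t,4]<60 else 0)); print("  ball",nm,onplane(c,(ce[j]+.5)/S_-.5+[x0-r,y0-r],.075).round(4),st[j,4])
for k in("copper_blue","copper_green"): print(k,[[np.round(x["position"],3).tolist() for x in bot.mark_of(k,c)[:2]] for c in("top","scene")])
s=bot.sense(); print(s["time"],s["position"],s["wrist_force"])
E
```

```text
saucer red [[0.621  0.1919 0.012 ]] [[0.6226 0.1909 0.012 ]] [38.9 39.8]
  cup net [0.569 0.218 0.005]
  ball top [[0.6207 0.194  0.075 ]] 483
  ball scene [[0.6208 0.1931 0.075 ]] 152
saucer green [[0.5643 0.0796 0.012 ]] [[0.5659 0.0789 0.012 ]] [38.9 39.4]
  cup net [0.563 0.079 0.012]
  ball top [[0.5642 0.0817 0.075 ]] 397
  ball scene [[0.5791 0.0595 0.075 ]] 78
saucer blue [[0.519  0.2451 0.012 ]] [[0.5205 0.244  0.012 ]] [39.7 40.3]
  cup net [0.52  0.246 0.011]
  ball top [[0.5182 0.2454 0.075 ]] 491
  ball scene [[0.5189 0.2443 0.075 ]] 63
saucer yellow [[0.4549 0.1401 0.012 ]] [[0.4563 0.139  0.012 ]] [40.4 40.5]
  cup net [0.454 0.138 0.011]
  ball top [[0.4535 0.1416 0.075 ]] 274
  ball scene [[0.4535 0.1398 0.075 ]] 108
copper_blue [[[0.578, -0.17, 0.005]], [[0.577, -0.173, 0.004]]]
copper_green [[[0.676, -0.217, 0.006]], [[0.669, -0.217, 0.004]]]
35.0667 [ 0.35282657 -0.49869206  0.21617359] [-0.29018322  0.25833494  0.44497727]
```

View pics/m15.png

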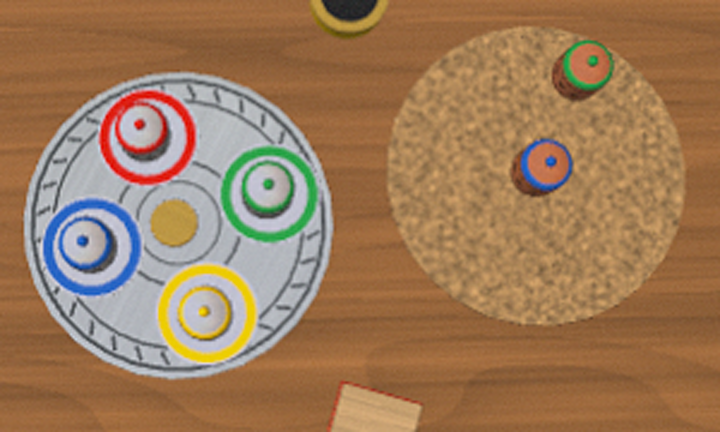

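The final top view shows each tinned cup standing in its own ring: red (147,135), green (269,193), blue (91,245), yellow (207,312). The copper cups are on the mat at (583,68) and (543,166). Handing in.

```bash
python3 -c "
from rig import bot
print(bot.close_job())"
```

```text
the job is handed in; nothing more can be done
None
```

All four tinned cups now stand on the saucers of their own colours, and I handed the job in at about 35 s. Each cup was lowered until the wrist read 6–11 N of contact, then released. The tool gave no verdict.

**Cups:** in the final top view, each cup's ball lies within about 3 mm of its saucer's centre, against a limit of 12 mm.

**Saucers:** the fitted ring centres are within about 1 mm of where they began.

**Copper cups:** both still stand on the mat. The network puts them within about 5 mm of their start, roughly its own accuracy.

**Arm:** it is clear of everything and reads no contact force.

**Checks that disagreed:**
- **Red cup:** the network's position, averaged over two cameras, was about 60 mm off. I took it for a false detection, because the ball and the picture put the cup in its ring.
- **Green ball:** the scene camera's colour fit was about 25 mm off. It probably caught the lid edge; the top view and the network both put the cup in place.
- **Saucer height:** two-view triangulation gave tops about 2 mm lower than the sizes in the text imply. The contact heights matched the text.

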